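# Lock one bench chisel away, free the other and hold it upright over the mark

## Robot

A 6-joint arm with a two-finger parallel gripper is mounted at the origin on the work surface. World frame = base frame: x ahead of the robot, y to its left, z up, the work surface at z = 0. Lengths are in m, angles in rad, forces in N, time in s.
With the tool pointing down it reaches from about 0.35 to 0.875 m from the base axis. Payload 15.5 kg.
Tool frame: the origin (TCP) lies midway between the tips of the shut fingers; the grasp point (between the pads) lies 19 mm behind it; z points along the fingers, y is the line along which they close (so a half turn about z gives the same grasp; the last joint's range is limited). The gripper opens to 85 mm and grips with 20 to 120 N. Pads are 22 mm wide; open, the fingers measure 114 mm over their backs; the gripper's body (76 mm by 85 mm) begins 54 mm behind the grasp point. The pads swing forward as they close: fully open they stand 13 mm farther back than shut.
Start: joints at [-1.435, 0.494, 1.345, -0, 1.302, -0.096], TCP at [0.143, -0.608, 0.231] pointing down, gripper open.
Joint ranges: [-2.91, 2.91], [-0.82, 2.16], [0.22, 2.67], [-1.22, 4.37], [0.12, 2.79], [-3.08, 3.08]. Speed limits (rad/s): [1.89, 1.89, 2.57, 3.01, 3.01, 3.01].

## Interface

Orientations are given as a rotation vector (axis times angle).
In Python, from bench import manip, vision gives the robot as it stands.
- The arm moves only by the tool step_arm, never from a script. Its arguments are lists of equal length, an entry for each row: "linear": the shift along the world's x, y, z as a fraction of full scale, a list of three; "rot": the turn, a rotation vector about the world's x, y, z as a fraction of full scale, a list of three. A call has 1 to 12 rows; each row shifts and turns the commanded pose from where the row before left it; what a row does not reach is not made up. Full scale, the value 1, is 30 cm for a shift and 180 degrees for a turn. A row lasts 1/12 s, in which the tool goes at most 41.7 mm and 7.16 degrees, less where a joint would pass 70% of its speed; a pose out of reach is approached as far as the arm can. A call with a number of a shift or a turn outside -1 to 1 is refused whole. A call with a gripper value outside its range is refused whole. "jaw" is the finger opening in mm, from 0 to 85.4, set as the call begins (left out, the last holds). The fingers move at their own pace and stop on an object; "grip_force" is the grip in N (left out, the last holds). Time passes only in rows, so rows that do not move let the fingers close. It gives the time, the measured TCP pose, the force, the opening and the grip force at its end, in the units of the state.
- manip.state(): the state, without advancing time (a new reading comes with each control period).
- vision.grab_frame(name): name is "scene" or "top"; returns a dict with "frame" (420x560x3 uint8, red, green, blue), "camera_matrix" (3x3 intrinsics, pixels), "dist_coeffs" ([k1, k2, p1, p2, k3] as OpenCV has them; the pictures are not rectified), "world_from_camera" (4x4, takes a point from camera to world coordinates). Camera axes: x right, y down, z forward; pixel columns grow to the right and rows downward; lengths in m; the calibration is good to about 2 mm. A picture is of the moment at which its call begins. There is no depth.
- manip.finish_job(): hands the job in; it is judged then, once.
The state is a dict: "clock": time; "qpos": joint angles; "dq": joint speeds; "effort": joint torques, N m; "ee_pos": TCP position; "ee_rot": TCP orientation; "force": force on the tool from outside, world axes, zero at the start; "moment": the same for the moment, N m; "opening": opening from 0.0 (shut) to 1.0 (fully open); "gripper_force": force on a finger pad.
Only numpy, scipy, OpenCV 4.12 (cv2) and the standard library are available. Lean on these libraries where they do the work, as an engineer would, in place of code of your own. Each camera call takes 0.05 s, during which the arm holds its last target. There are 200 camera calls.

## Task

First push home the knob of the blue-handled chisel's stand, which was left pulled out, so that this chisel is locked in; then pull the knob of the yellow-handled chisel's stand fully out. Draw the yellow-handled chisel from its leaning stand, turn it upright with the blade pointing straight down, and finish holding it still in the gripper with its cutting edge about 4 to 10 cm above the middle of the pencilled square on the pine rail. The chisel must not touch the rail; leave both knobs as you set them, the blue chisel in its stand and everything else where it is.

Things in the scene. Friction and masses are not known exactly. Their poses are not given: they have to be found in the camera images.
- stand_a: Fixed plywood stand of the yellow-handled chisel, left or right of the other. Origin: on its underside; x away from the robot at yaw 0, z up. Dark base 115 x 85 x 12 mm, centred at x = 25 mm. Its block, 60 x 64 (along y) x 50 mm, is tilted 0.5 rad about y: the socket axis 'a' rises towards the robot, a = (-sin 0.5, 0, cos 0.5) in stand axes. The chisel comes out only along a.
- stand_b: Fixed plywood stand of the blue-handled chisel. Origin: on its underside; x away from the robot at yaw 0, z up. Dark base 115 x 85 x 12 mm, centred at x = 25 mm. Its block, 60 x 64 (along y) x 50 mm, is tilted 0.5 rad about y: the socket axis 'a' rises towards the robot, a = (-sin 0.5, 0, cos 0.5) in stand axes. The chisel comes out only along a.
- chisel_a: Loose wood chisel, yellow handle, 205 mm long, 130 to 220 g. Origin: middle of the cutting edge; z up the chisel to the handle, y across the blade. Blade 18 x 5 mm to z = 100 mm, brass collar 30 mm across at 100-106, neck 14 mm across to 120, flat-sided handle 26 (y) x 24 (x) mm at 120-205. Starts seated in stand_a: z along its a, y along its y. Drawing it 100 mm frees it.
- chisel_b: Loose wood chisel, blue handle, 205 mm long, 130 to 220 g. Origin: middle of the cutting edge; z up the chisel to the handle, y across the blade. Blade 18 x 5 mm to z = 100 mm, brass collar 30 mm across at 100-106, neck 14 mm across to 120, flat-sided handle 26 (y) x 24 (x) mm at 120-205. It stays in stand_b.
- seat_a (a point): Centre of the upper (seat) face of the yellow chisel's block, at (-10, 0, 115) mm in its stand's axes, where the chisel's collar rests. The slot below it is 8 x 21 mm and 50 mm deep, open beneath.
- seat_b (a point): Centre of the upper (seat) face of the blue chisel's block, at (-10, 0, 115) mm in its stand's axes, where the chisel's collar rests. The slot below it is 8 x 21 mm and 50 mm deep, open beneath.
- lock_a (a joint): Lock slide of the yellow chisel's stand, m: 0 = pushed home (a steel fork over the chisel's collar locks it in), 0.030 = pulled fully out (chisel free). Over-centre detents: 3 to 6 N to move it off an end; past the middle it snaps the rest of the way and stays. Starts at 0.
- lock_b (a joint): Lock slide of the blue chisel's stand, m: 0 = pushed home (a steel fork over the chisel's collar locks it in), 0.030 = pulled fully out (chisel free). Over-centre detents: 3 to 6 N to move it off an end; past the middle it snaps the rest of the way and stays. Starts at 0.030.
- knob_a (a point): Centre of the black knob (28 mm across, 26 mm long, axis along the stand's y) of the yellow chisel's lock slide, 124 mm above the bench. Home: at (-15, -85, 124) mm in stand axes; pulling moves it along the stand's -y by up to 30 mm. A 12 x 6 mm bar joins it to the block, 40 mm off at home. Pinch it from above, fingers before and behind it.
- knob_b (a point): Centre of the black knob (28 mm across, 26 mm long, axis along the stand's y) of the blue chisel's lock slide, 124 mm above the bench. Home: at (-15, -85, 124) mm in stand axes; pulling moves it along the stand's -y by up to 30 mm. A 12 x 6 mm bar joins it to the block, 40 mm off at home. Pinch it from above, fingers before and behind it.
- mark (a point): Middle of the pencilled square (32 mm sides, dark lines) in the middle of the top face of the pine rail, a fixed bar 50 x 160 x 40 mm (160 mm along y at yaw 0) lying on the bench between the robot and the stands. The point is on the top face, 40 mm above the bench; z up.
- work: The pine rail itself, fixed, 50 x 160 x 40 mm. Origin: centre of its underside on the bench; y along its length, z up.
- mallet: Bystander: loose wooden mallet lying on the bench to the right, head 70 x 120 x 58 mm, handle 30 x 22 mm, overall 295 mm along x at yaw 0. Origin on the bench under the handle's axis, 100 mm from the head's centre (head at +x).
- bowl: Bystander: black plastic bowl to the left, 104 mm across, 60 mm high. Origin: centre of its underside.
- tub: Bystander: white glue tub with a blue cap beyond the stands, 80 mm across, 95 mm high. Origin: centre of its underside.
There are look-alikes about, which are no part of the job. Leave any orange look-alike of the stand_b alone.

How it is judged:
On the way, in this order (a step that is already met when the one before it is completed fails the run):
1. the blue chisel's lock is pushed home, the yellow one's still home (value of joint lock_b below 0.005 m and value of joint lock_a below 0.01 m), for 0.2 s.
2. the yellow chisel's lock is pulled out (value of joint lock_a above 0.025 m), for 0.2 s.
3. the yellow chisel is drawn out of its stand in the gripper (distance of chisel_a from where it was at the start of the episode above 0.1 m and contact force between chisel_a and stand_a below 0.1 N and contact force between the fingers and chisel_a above 2 N), for 0.1 s.
At the end, for the whole second after the job is handed in: The gripper still holds the yellow chisel at rest, touching no stand; upright blade down within 0.17 rad, edge within 20 mm sideways of the mark and 30 to 120 mm above it; blue lock home (< 5 mm), yellow lock out (> 25 mm), blue chisel moved < 15 mm (contact force between the fingers and chisel_a above 2 N and angle between chisel_a's own z axis and vertical below 0.17 rad and horizontal distance between chisel_a and mark below 0.02 m and z of chisel_a in the frame of mark between 0.03 and 0.12 m and contact force between chisel_a and stand_a below 0.1 N and contact force between chisel_a and stand_b below 0.1 N and linear speed of chisel_a below 0.02 m/s and value of joint lock_b below 0.005 m and value of joint lock_a above 0.025 m and distance of chisel_b from where it was at the start of the episode below 0.015 m); the arm keeps its last pose, push and grip.
It fails at once if the yellow chisel touches the pine rail (contact force between chisel_a and work above 1 N).
It fails at once if the blue chisel is disturbed (over 25 mm) (distance of chisel_b from where it was at the start of the episode above 0.025 m).
It fails at once if the mallet is moved more than 30 mm (distance of mallet from where it was at the start of the episode above 0.03 m).
It fails at once if the bowl is moved more than 30 mm (distance of bowl from where it was at the start of the episode above 0.03 m).
It fails at once if the tub is moved more than 30 mm (distance of tub from where it was at the start of the episode above 0.03 m).
It also fails if it takes over 67 s, if anything falls off the work surface, if the arm or the gripper's body presses on something with over 40 N, if the wrist force passes 120 N, or if a joint passes its speed limit or range.

## Working session

There is one attempt and no reset: what is moved stays moved. The work goes in short steps, Python scripts to look and compute and a tool call to move; the robot and the scene stay as the last step left them, time stands still between calls to the robot, and variables do not carry over. Pictures are saved under pics/ and viewed, at most 10 in all, crops included, and the job is handed in when it is done.

Besides the shell and the picture viewer there is one more tool, called as name(argument=value, ...) on one line, values as JSON. step_arm: Moves the arm, as the interface text tells. Shift numbers are shares of 30 cm and turn numbers shares of 180 degrees, none past 1 either way. Its arguments: {"type":"object","properties":{"linear":{"type":"array","items":{"type":"array","items":{"type":"number","minimum":-1,"maximum":1}}},"rot":{"type":"array","items":{"type":"array","items":{"type":"number","minimum":-1,"maximum":1}}},"jaw":{"type":"number"},"grip_force":{"type":"number"}},"required":["linear","rot"]}

```bash
mkdir -p pics; python3 - <<'E'
from bench import manip, vision
import cv2, numpy as np, pickle
d={}
for n in("scene","top"):
    f=vision.grab_frame(n); d[n]=f
    cv2.imwrite(f"pics/{n}0.png",cv2.resize(f["frame"][:,:,::-1],None,fx=1.4,fy=1.4,interpolation=cv2.INTER_CUBIC))
    print(n,f["camera_matrix"],f["dist_coeffs"],f["world_from_camera"])
pickle.dump(d,open("f0.pkl","wb"))
print(manip.state())
E
```

```text
scene [[383.89702154   0.         283.64226102]
 [  0.         383.89702154 214.09853854]
 [  0.           0.           1.        ]] [-0.02645394  0.          0.          0.          0.        ] [[ 0.8685766   0.37852635 -0.31983198  0.86943831]
 [ 0.49553059 -0.65702662  0.56812451 -0.56459158]
 [ 0.00491197 -0.65194618 -0.75824933  0.88782732]
 [ 0.          0.          0.          1.        ]]
top [[474.88730149   0.         275.02495581]
 [  0.         474.88730149 214.20319677]
 [  0.           0.           1.        ]] [0.01964671 0.         0.         0.         0.        ] [[ 2.38274917e-02 -9.87863591e-01  1.53485425e-01  2.74846827e-01]
 [-9.99713571e-01 -2.38892813e-02  1.44193177e-03  1.45479095e-02]
 [ 2.24222459e-03 -1.53475820e-01 -9.88149860e-01  1.64522719e+00]
 [ 0.00000000e+00  0.00000000e+00  0.00000000e+00  1.00000000e+00]]
{'clock': 0.1, 'qpos': array([-1.43546097e+00,  4.94120576e-01,  1.34606848e+00,  4.05303120e-05,
        1.30249409e+00, -9.55098599e-02]), 'dq': array([ 0.00018224, -0.00196108, -0.00205107,  0.002026  , -0.00178204,
       -0.00079311]), 'effort': array([-1.63553064e-03, -8.83592892e+01, -3.84562683e+01, -6.51693190e-04,
        5.10688100e-03,  2.68401749e-05]), 'ee_pos': array([ 0.14296672, -0.60809933,  0.2307604 ]), 'ee_rot': array([-3.11960728e+00, -3.61663763e-01, -2.72488606e-05]), 'force': array([ 0.01582181, -1.12137252,  1.26245831]), 'moment': array([-0.00221445,  0.05148524, -0.03341972]), 'gripper_force': 0.0, 'opening': 1.0020319442575696}
```

View pics/scene0.png

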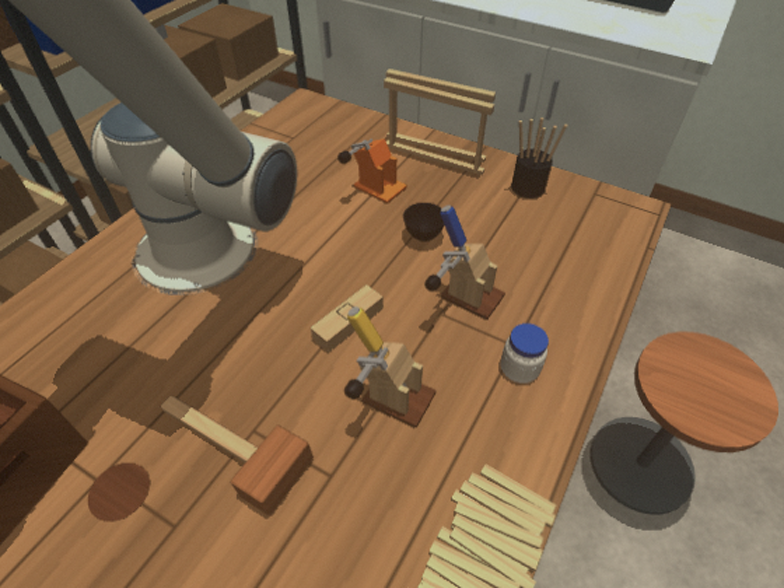

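View pics/top0.png

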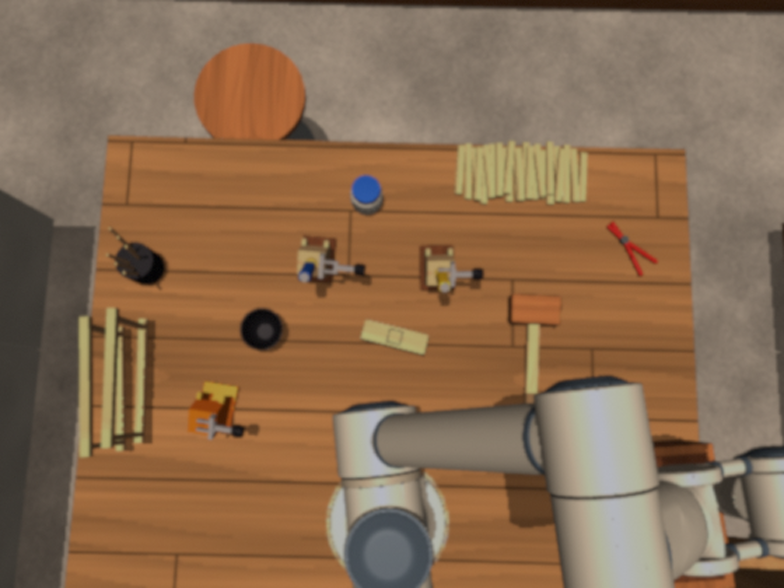

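The scene view shows three stands:
- **Blue chisel:** a plywood stand at (470,280), with its knob pulled out at (433,283).
- **Yellow chisel:** a plywood stand at (395,385), with its knob home at (354,389).
- **Look-alike:** an orange stand at (378,170) with no chisel, which I'll leave alone.

In the top view the knobs are at about (360,269) and (478,274), and the square is at (395,337). I'll confirm these in enlarged crops.

```bash
python3 - <<'E'
import cv2,pickle
d=pickle.load(open("f0.pkl","rb"))
def crop(n,x0,x1,y0,y1,s):
    im=d[n]["frame"][y0:y1,x0:x1,::-1]
    im=cv2.resize(im,None,fx=s,fy=s,interpolation=cv2.INTER_CUBIC)
    for x in range((x0+9)//10*10,x1,10):
        cv2.line(im,(int((x-x0+.5)*s),0),(int((x-x0+.5)*s),6),(0,255,0),1)
        if x%20==0: cv2.putText(im,str(x),(int((x-x0+.5)*s)-8,16),0,.35,(0,255,0))
    for y in range((y0+9)//10*10,y1,10):
        cv2.line(im,(0,int((y-y0+.5)*s)),(6,int((y-y0+.5)*s)),(0,255,0),1)
        if y%20==0: cv2.putText(im,str(y),(8,int((y-y0+.5)*s)+4),0,.35,(0,255,0))
    cv2.imwrite(f"pics/{n}1.png",im)
crop("scene",215,375,140,308,3.55); crop("top",205,350,162,260,5.5)
E
```

```text
(no output)
```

View pics/scene1.png

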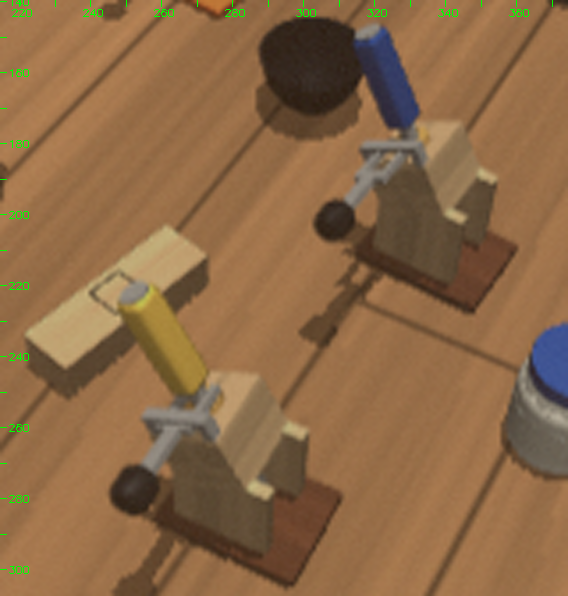

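View pics/top1.png

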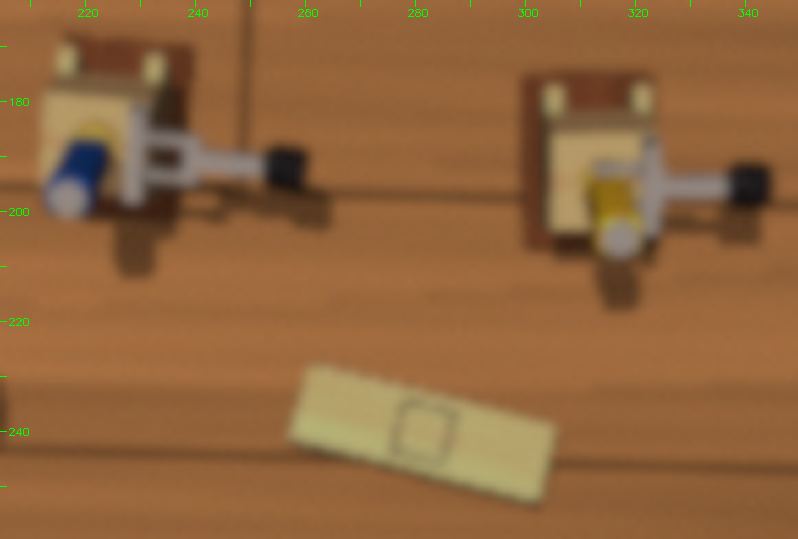

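Blue chisel's knob is clearly out, at scene px (309,201). Yellow's is home at (252,277), and both are plywood stands, so these are the right ones. The rail's square is at top px (282,240). Next I fit the poses.

```bash
cat > h.py <<'E'
import cv2,pickle,numpy as np
from scipy.optimize import least_squares
d=pickle.load(open("f0.pkl","rb"))
def proj(n,P,d=d):
    f=d[n];T=np.linalg.inv(f["world_from_camera"])
    return cv2.projectPoints(np.atleast_2d(np.array(P,float)),cv2.Rodrigues(T[:3,:3])[0],T[:3,3],f["camera_matrix"],f["dist_coeffs"])[0][:,0]
def ray(n,p,z,d=d):
    f=d[n];u=cv2.undistortPoints(np.array([[p]],float),f["camera_matrix"],f["dist_coeffs"])[0,0]
    W=f["world_from_camera"];v=W[:3,:3]@[u[0],u[1],1];o=W[:3,3];return o+v*(z-o[2])/v[2]
def w(s,p):
    x,y,t=s;c,sn=np.cos(t),np.sin(t);p=np.atleast_2d(p)/1000.
    return np.c_[x+c*p[:,0]-sn*p[:,1],y+sn*p[:,0]+c*p[:,1],p[:,2]]
E
python3 - <<'E'
from h import *
end=[-60.3,0,207.1];FL=[82.5,42.5,12];FR=[82.5,-42.5,12]
obs={"a":([-15,-85,124],dict(scene=[(252.5,277.2),(252.5,222.3),(310.6,278.9),(297,304.3)],top=[(340.9,195.3),(317.2,205.1),(299.8,175.1),(323.6,175.1)])),
"b":([-15,-115,124],dict(scene=[(308.9,201.2),(319,148.8),(360.1,208.8),(347.7,227.1)],top=[(256.7,192),(217,197.3),(216.5,168),(239.4,169.9)]))}
for k,(kn,o) in obs.items():
    M=[kn,end,FL,FR]
    r=lambda s:np.concatenate([(proj(n,w(s,M))-np.array(o[n])).ravel() for n in o])
    s=least_squares(r,[.6,0,0],loss="soft_l1").x
    print(k,s.round(4),np.round(r(s).reshape(2,4,2),1).tolist());print("knob",w(s,kn).round(4),"seat",w(s,[-10,0,115]).round(4),"end",w(s,end).round(4))
print("mark",ray("top",(281.6,240),.04),ray("scene",(247.4,223.2),.04))
print("bowl",ray("top",(262/1.4,329/1.4),.03),"tub",ray("top",(366/1.4,190/1.4),.095))
E
```

```text
a [ 0.5917 -0.1106  0.0252] [[[-0.8, 0.3], [-0.5, -0.1], [0.5, -0.6], [-0.6, -0.2]], [[-0.2, -0.0], [-0.1, -0.6], [-0.3, -0.8], [0.0, -0.9]]]
knob [[ 0.5788 -0.1959  0.124 ]] seat [[ 0.5817 -0.1108  0.115 ]] end [[ 0.5314 -0.1121  0.2071]]
b [ 0.6069  0.1927 -0.0773] [[[-0.6, 0.5], [-1.1, 0.1], [0.5, -0.3], [-0.2, -0.7]], [[-0.3, -0.0], [-0.3, -0.1], [-0.3, -1.1], [0.7, -0.6]]]
knob [[0.5831 0.0792 0.124 ]] seat [[0.597  0.1935 0.115 ]] end [[0.5468 0.1974 0.2071]]
mark [ 0.43619178 -0.00751607  0.04      ] [ 0.43918548 -0.01072422  0.04      ]
bowl [0.44662618 0.31522183 0.03      ] tub [0.78359182 0.06928042 0.095     ]
```

step_arm(linear=[[0, 0, 0.11], [0, 0, 0.11], [0, 0, 0.11], [0, 0, 0.11], [0.073, 0.108, 0], [0.073, 0.108, 0], [0.073, 0.108, 0], [0.073, 0.108, 0], [0.073, 0.108, 0], [0.073, 0.108, 0], [0.073, 0.108, 0], [0.073, 0.108, 0]], rot=[[0, 0, 0.0335], [0, 0, 0.0335], [0, 0, 0.0335], [0, 0, 0.0335], [0, 0, 0.0335], [0, 0, 0.0335], [0, 0, 0.0335], [0, 0, 0.0335], [0, 0, 0.0335], [0, 0, 0.0335], [0, 0, 0.0335], [0, 0, 0.0335]], jaw=0, grip_force=40)

```text
clock: 1.1
ee_pos: [0.3187, -0.3474, 0.3631]
ee_rot: [-2.3, -2.14, -0.0]
force: [0.5, -0.8, -0.3]
opening: 0.001
gripper_force: 0.0
```

step_arm(linear=[[0.073, 0.108, 0], [0.073, 0.108, 0], [0.073, 0.108, 0], [0.073, 0.108, 0], [0.073, 0.108, 0], [0.073, 0.108, 0], [0.073, 0.108, 0], [0.073, 0.108, 0], [0.073, 0.108, 0], [0.073, 0.108, 0], [0.073, 0.108, 0], [0.073, 0.108, 0]], rot=[[0, 0, 0], [0, 0, 0], [0, 0, 0], [0, 0, 0], [0, 0, 0], [0, 0, 0], [0, 0, 0], [0, 0, 0], [0, 0, 0], [0, 0, 0], [0, 0, 0], [0, 0, 0]])

```text
clock: 2.1
ee_pos: [0.5816, 0.0416, 0.363]
ee_rot: [-2.305, -2.134, 0.001]
force: [2.5, -1.1, 0.4]
opening: -0.003
gripper_force: 0.0
```

step_arm(linear=[[0, 0, -0.118], [0, 0, -0.118], [0, 0, -0.118], [0, 0, -0.118], [0, 0, -0.118], [0, 0, -0.118], [0, 0, -0.118], [0, 0, 0], [0, 0, 0]], rot=[[0, 0, 0], [0, 0, 0], [0, 0, 0], [0, 0, 0], [0, 0, 0], [0, 0, 0], [0, 0, 0], [0, 0, 0], [0, 0, 0]])

```text
clock: 2.85
ee_pos: [0.58, 0.0396, 0.1147]
ee_rot: [-2.303, -2.132, 0.004]
force: [0.5, 0.6, 1.8]
opening: 0.002
gripper_force: 0.0
```

step_arm(linear=[[0.002, 0.02, 0], [0.002, 0.02, 0], [0.002, 0.02, 0], [0.002, 0.02, 0], [0.002, 0.02, 0], [0, 0, 0]], rot=[[0, 0, 0], [0, 0, 0], [0, 0, 0], [0, 0, 0], [0, 0, 0], [0, 0, 0]])

```text
clock: 3.35
ee_pos: [0.5846, 0.0709, 0.1166]
ee_rot: [2.304, 2.135, 0.002]
force: [-1.3, -0.1, -0.2]
opening: 0.0
gripper_force: 0.0
```

```bash
python3 - <<'E'
from bench import manip, vision
import cv2
f=vision.grab_frame("scene")["frame"][120:270,230:390,::-1]
cv2.imwrite("pics/s2.png",cv2.resize(f,None,fx=3.5,fy=3.5,interpolation=cv2.INTER_CUBIC))
s=manip.state();print(s['ee_pos'],s['force'],s['clock'])
E
```

```text
[0.58434637 0.07050945 0.11629509] [-0.04910707  0.04534624  0.64642086] 3.4
```

View pics/s2.png

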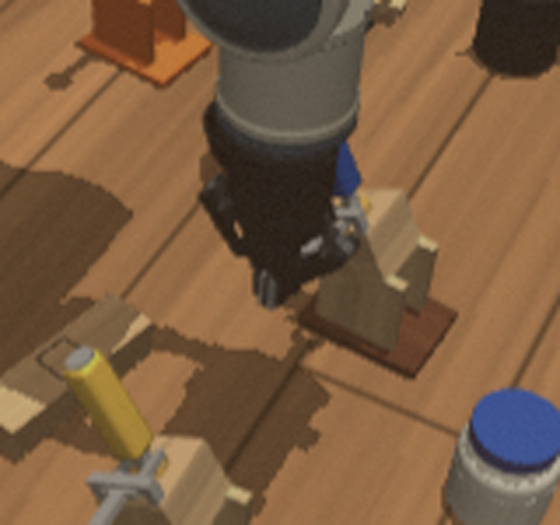

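The knob seems to have snapped away from the fingers towards the block, at about (345,235) in the crop. I'll follow with a light push to feel the end stop.

step_arm(linear=[[0.001, 0.02, 0], [0.001, 0.02, 0], [0.001, 0.013, 0], [0, 0, 0]], rot=[[0, 0, 0], [0, 0, 0], [0, 0, 0], [0, 0, 0]])

```text
clock: 3.73
ee_pos: [0.5849, 0.086, 0.1155]
ee_rot: [2.304, 2.135, -0.001]
force: [0.6, -0.2, -0.5]
opening: -0.002
gripper_force: 0.0
```

step_arm(linear=[[0, -0.06, 0], [0, 0, 0.13], [0, 0, 0.13], [0, 0, 0.13], [0, 0, 0.13], [0, 0, 0.13], [-0.005, -0.124, 0], [-0.005, -0.124, 0], [-0.005, -0.124, 0], [-0.005, -0.124, 0], [0, -0.124, 0], [0, -0.124, 0]], rot=[[0, 0, 0], [0, 0, 0], [0, 0, 0], [0, 0, 0], [0, 0, 0], [0, 0, 0], [0, 0, 0.0065], [0, 0, 0.0065], [0, 0, 0.0065], [0, 0, 0.0065], [0, 0, 0.0065], [0, 0, 0]], jaw=65)

```text
clock: 4.73
ee_pos: [0.5785, -0.1572, 0.3106]
ee_rot: [-2.192, -2.251, -0.0]
force: [0.8, -0.6, -0.2]
opening: 0.764
gripper_force: 0.0
```

step_arm(linear=[[0, -0.12, 0], [0, 0, 0]], rot=[[0, 0, 0], [0, 0, 0]])

```text
clock: 4.9
ee_pos: [0.5786, -0.1973, 0.3101]
ee_rot: [2.197, 2.244, -0.002]
force: [-1.2, 0.2, -1.0]
opening: 0.766
gripper_force: 0.0
```

```bash
python3 - <<'E'
from bench import manip, vision
import cv2
from h import *
t=vision.grab_frame("top")["frame"][150:270,190:350,::-1];f=vision.grab_frame("scene")["frame"][120:300,230:390,::-1]
R=lambda i,s:cv2.resize(i,None,fx=s,fy=s,interpolation=cv2.INTER_CUBIC)
a=R(t,2.5);b=R(f,2.5);c=np.zeros((450,800,3),np.uint8);c[:300,:400]=a;c[:450,400:]=b
cv2.imwrite("pics/s3.png",c)
s=[.6069,.1927,-.0773]
for n in("scene","top"):print(n,proj(n,w(s,[[-15,-85,124],[-15,-115,124]])))
s=manip.state();print(s['ee_pos'],s['ee_rot'],s['force'],s['clock'])
E
```

```text
scene [[314.03400353 195.07154138]
 [308.27954476 201.72417172]]
top [[247.29741923 191.06772196]
 [256.43292167 191.98251086]]
[ 0.57867866 -0.1927627   0.31012687] [-2.19554904e+00 -2.24616830e+00  2.51248319e-06] [ 0.41931134  0.34882579 -0.22339886] 5.0
```

View pics/s3.png

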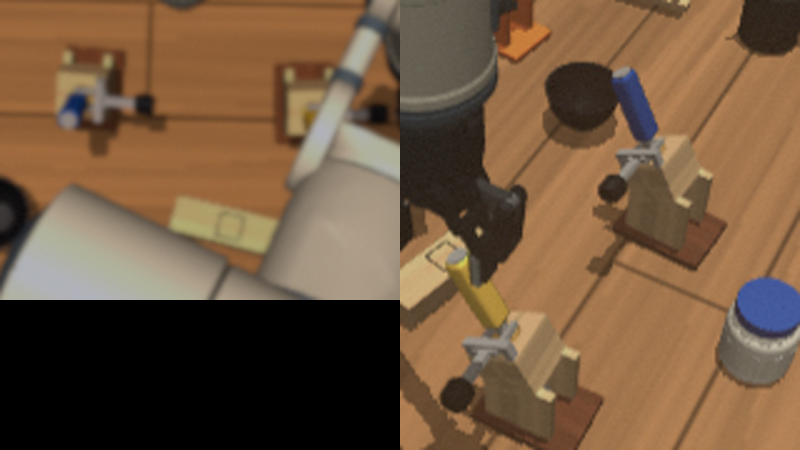

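Blue knob is now at top px (247.5,191), and 247.3 is predicted for home, so it's home. Next I pinch the yellow knob.

step_arm(linear=[[0, -0.01, -0.114], [0, 0, -0.114], [0, 0, -0.114], [0, 0, -0.114], [0, 0, -0.114], [0, 0, -0.114], [0, 0, 0], [0, 0, 0]], rot=[[0, 0, 0], [0, 0, 0], [0, 0, 0], [0, 0, 0], [0, 0, 0], [0, 0, 0], [0, 0, 0], [0, 0, 0]])

```text
clock: 5.67
ee_pos: [0.5783, -0.1933, 0.1047]
ee_rot: [-2.19, -2.248, 0.001]
force: [-0.4, 0.1, 0.9]
opening: 0.761
gripper_force: 0.0
```

step_arm(linear=[[0, 0, 0], [0, 0, 0], [0, 0, 0], [0, 0, 0], [0, 0, 0], [0, 0, 0], [0, 0, 0], [0, 0, 0]], rot=[[0, 0, 0], [0, 0, 0], [0, 0, 0], [0, 0, 0], [0, 0, 0], [0, 0, 0], [0, 0, 0], [0, 0, 0]], jaw=0, grip_force=40)

```text
clock: 6.33
ee_pos: [0.581, -0.1951, 0.1077]
ee_rot: [2.19, 2.246, 0.004]
force: [5.5, 3.2, 7.5]
opening: 0.309
gripper_force: 39.1
```

step_arm(linear=[[0, -0.016, 0], [0, -0.016, 0], [0, -0.016, 0], [0.001, -0.016, 0], [0, -0.016, 0], [0.001, -0.016, 0], [0, -0.01, 0], [0, 0, 0], [0, 0, 0], [0, 0, 0]], rot=[[0, 0, 0], [0, 0, 0], [0, 0, 0], [0, 0, 0], [0, 0, 0], [0, 0, 0], [0, 0, 0], [0, 0, 0], [0, 0, 0], [0, 0, 0]])

```text
clock: 7.17
ee_pos: [0.5819, -0.2252, 0.1076]
ee_rot: [2.191, 2.247, 0.007]
force: [10.4, 18.0, 10.1]
opening: 0.31
gripper_force: 39.6
```

step_arm(linear=[[0, 0, 0], [0, 0, 0], [0, 0, 0], [0, 0, 0], [0, 0, 0], [0, 0, 0.123], [0, 0, 0.123], [0, 0, 0.123], [0, 0, 0.123], [0, 0, 0.123], [0, 0, 0.123], [0, 0, 0]], rot=[[0, 0, 0], [0, 0, 0], [0, 0, 0], [0, 0, 0], [0, 0, 0], [0, 0, 0], [0, 0, 0], [0, 0, 0], [0, 0, 0], [0, 0, 0], [0, 0, 0], [0, 0, 0]], jaw=65)

```text
clock: 8.17
ee_pos: [0.5815, -0.2277, 0.3344]
ee_rot: [2.186, 2.241, 0.005]
force: [0.7, -0.1, 1.4]
opening: 0.761
gripper_force: 0.0
```

step_arm(linear=[[-0.06, 0.075, -0.034], [-0.06, 0.075, -0.034], [-0.06, 0.075, -0.034], [-0.06, 0.075, -0.034], [-0.06, 0.075, -0.034], [0, 0, 0], [0, 0, 0]], rot=[[0.0008, -0.0318, 0], [0.0008, -0.0318, 0], [0.0008, -0.0318, 0], [0.0008, -0.0318, 0], [0.0008, -0.0318, 0], [0, 0, 0], [0, 0, 0]])

```text
clock: 8.75
ee_pos: [0.4857, -0.1128, 0.2733]
ee_rot: [1.929, 1.976, 0.495]
force: [1.6, -0.4, 1.7]
opening: 0.761
gripper_force: 0.0
```

```bash
python3 - <<'E'
from bench import manip, vision
import cv2
from h import *
from scipy.spatial.transform import Rotation as Ro
f0=vision.grab_frame("scene");f=f0["frame"][150:320,180:340,::-1]
t=vision.grab_frame("top")["frame"][160:240,280:360,::-1]
R=lambda i,s:cv2.resize(i,None,fx=s,fy=s,interpolation=cv2.INTER_CUBIC)
c=np.zeros((595,800,3),np.uint8);c[:595,:560]=R(f,3.5);c[:240,560:]=R(t,3)
cv2.imwrite("pics/s4.png",c)
s=manip.state();M=Ro.from_rotvec(s['ee_rot']).as_matrix()
a=np.array([-.4793,-.0121,.8776]);seat=np.array([.5817,-.1108,.115])
print(s['ee_pos'],s['clock'],s['opening'],"z",M[:,2],"y",M[:,1],"err to pre",seat+.186*a-s['ee_pos'],"to grasp/0.3",(seat+.056*a-s['ee_pos'])/.3)
S=[.5917,-.1106,.0252]
for n in("scene","top"):print(n,proj(n,w(S,[[-15,-85,124],[-15,-115,124]])))
E
```

```text
[ 0.49146346 -0.11613316  0.27708955] 8.85 0.7672883247669852 z [ 0.47431971  0.01112716 -0.88028234] y [0.87999397 0.02254812 0.47444935] err to pre [0.00108674 0.00308256 0.00114405] to grasp/0.3 [ 0.21131912  0.01551852 -0.37647982]
scene [[251.67191738 277.52153044]
 [244.74207073 287.63627569]]
top [[340.71864691 195.25279118]
 [349.92126176 195.24226071]]
```

View pics/s4.png

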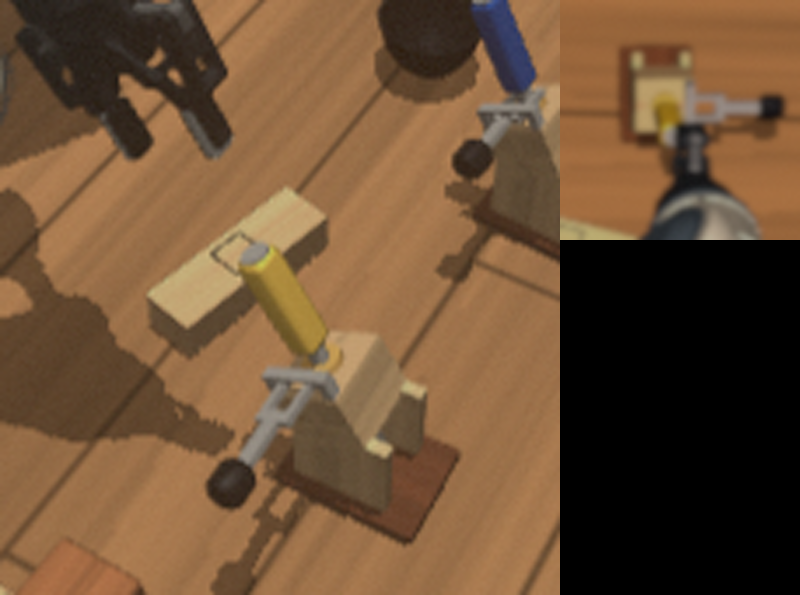

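Yellow knob is at crop (230,482), i.e. (245,287) in the full image, which matches fully out. The fork is clear of the collar. I'll advance along the chisel axis.

step_arm(linear=[[0, 0.013, 0], [0.035, 0, -0.063], [0.035, 0, -0.063], [0.035, 0, -0.063], [0.035, 0.001, -0.063], [0.035, 0.001, -0.063], [0.035, 0, -0.062], [0, 0, 0], [0, 0, 0]], rot=[[0, 0, 0], [0, 0, 0], [0, 0, 0], [0, 0, 0], [0, 0, 0], [0, 0, 0], [0, 0, 0], [0, 0, 0], [0, 0, 0]])

```text
clock: 9.6
ee_pos: [0.5549, -0.111, 0.1628]
ee_rot: [1.923, 1.974, 0.497]
force: [0.2, 0.2, -0.2]
opening: 0.766
gripper_force: 0.0
```

step_arm(linear=[[0, 0, 0], [0, 0, 0], [0, 0, 0], [0, 0, 0], [0, 0, 0], [0, 0, 0], [0, 0, 0], [0, 0, 0]], rot=[[0, 0, 0], [0, 0, 0], [0, 0, 0], [0, 0, 0], [0, 0, 0], [0, 0, 0], [0, 0, 0], [0, 0, 0]], jaw=0, grip_force=80)

```text
clock: 10.27
ee_pos: [0.5539, -0.1113, 0.1644]
ee_rot: [1.922, 1.971, 0.497]
force: [-4.6, -1.1, 9.8]
opening: 0.271
gripper_force: 77.4
```

step_arm(linear=[[-0.023, -0.0006, 0.042], [-0.023, -0.0006, 0.042], [-0.023, -0.0006, 0.042], [0, 0, 0]], rot=[[0, 0, 0], [0, 0, 0], [0, 0, 0], [0, 0, 0]])

```text
clock: 10.6
ee_pos: [0.5328, -0.1118, 0.2034]
ee_rot: [1.921, 1.97, 0.497]
force: [0.7, -0.7, -2.0]
opening: 0.271
gripper_force: 79.4
```

step_arm(linear=[[-0.023, -0.0006, 0.042], [-0.023, -0.0006, 0.042], [-0.023, -0.0006, 0.042], [-0.023, -0.0006, 0.042], [-0.023, -0.0006, 0.042], [-0.023, -0.0006, 0.042], [-0.023, -0.0006, 0.042], [-0.023, -0.0006, 0.042], [0, 0, 0], [0, 0, 0]], rot=[[0, 0, 0], [0, 0, 0], [0, 0, 0], [0, 0, 0], [0, 0, 0], [0, 0, 0], [0, 0, 0], [0, 0, 0], [0, 0, 0], [0, 0, 0]])

```text
clock: 11.43
ee_pos: [0.478, -0.1131, 0.3019]
ee_rot: [1.922, 1.971, 0.497]
force: [0.1, -0.1, -2.7]
opening: 0.276
gripper_force: 79.3
```

step_arm(linear=[[0, 0, 0.02], [0, 0, 0], [0, 0, 0], [0, 0, 0], [0, 0, 0], [-0.034, 0.087, -0.02], [-0.034, 0.087, -0.03], [-0.034, 0.087, -0.03], [-0.034, 0.087, -0.03], [0, 0, 0], [0, 0, 0]], rot=[[-0.0008, 0.0318, 0], [-0.0008, 0.0318, 0], [-0.0008, 0.0318, 0], [-0.0008, 0.0318, 0], [-0.0008, 0.0318, 0], [0, 0, 0], [0, 0, 0], [0, 0, 0], [0, 0, 0], [0, 0, 0], [0, 0, 0]])

```text
clock: 12.35
ee_pos: [0.4365, -0.0072, 0.2734]
ee_rot: [-2.185, -2.248, 0.008]
force: [0.7, -0.2, -1.6]
opening: 0.272
gripper_force: 79.4
```

```bash
python3 - <<'E'
from bench import manip, vision
import cv2
from h import *
from scipy.spatial.transform import Rotation as Ro
f=vision.grab_frame("scene")["frame"][120:290,190:350,::-1]
cv2.imwrite("pics/s5.png",cv2.resize(f,None,fx=3.5,fy=3.5,interpolation=cv2.INTER_CUBIC))
s=manip.state();M=Ro.from_rotvec(s['ee_rot']).as_matrix()
e=s['ee_pos']+.156*M[:,2]
print(s['ee_pos'],s['clock'],"z",M[:,2],"edge",e,s['force'],s['gripper_force'],s['opening'])
print("edge crop px",(proj("scene",[e])-[189.5,119.5])*3.5,"mark crop",(proj("scene",[[.437,-.008,.04]])-[189.5,119.5])*3.5)
E
```

```text
[ 0.43727037 -0.00805743  0.27394329] 12.4 z [-7.07516563e-03  4.01426989e-04 -9.99974890e-01] edge [ 0.43616664 -0.00799481  0.11794721] [-0.85176021  0.00816328 -1.85288531] 79.44143772125244 0.2703578013943352
edge crop px [[194.59628426 295.1602251 ]] mark crop [[202.23832217 359.68119087]]
```

View pics/s5.png

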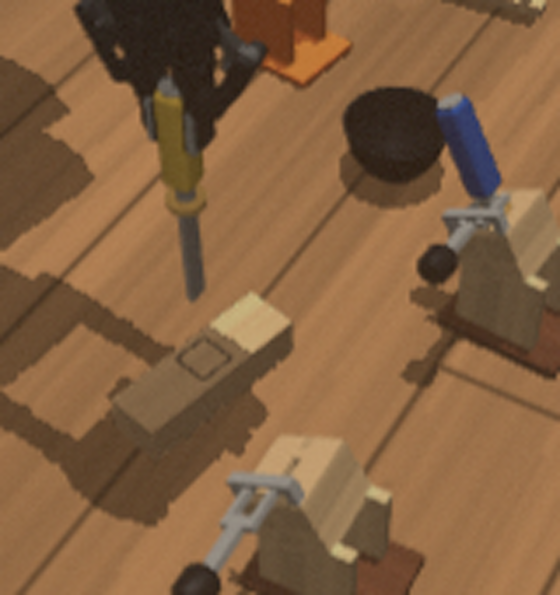

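The blade's edge is at (194,297), against a predicted (195,295). The square is at (203,359), also as predicted. The chisel hangs upright about 78 mm above the mark, with blue's knob home and yellow's out, so I'll hand in after a short settle.

step_arm(linear=[[0, 0, 0], [0, 0, 0], [0, 0, 0], [0, 0, 0], [0, 0, 0], [0, 0, 0]], rot=[[0, 0, 0], [0, 0, 0], [0, 0, 0], [0, 0, 0], [0, 0, 0], [0, 0, 0]])

```text
clock: 12.9
ee_pos: [0.4371, -0.0088, 0.2748]
ee_rot: [-2.191, -2.246, 0.007]
force: [0.8, -0.1, -1.2]
opening: 0.274
gripper_force: 79.4
```

```bash
python3 -c "
from bench import manip
print(manip.state()['ee_pos']);print(manip.finish_job())"
```

```text
[ 0.43712604 -0.00878091  0.27484106]
the job is handed in; nothing more can be done
None
```

I handed the job in at about 13 s: the blue lock is home, the yellow lock is fully out, and the gripper holds the yellow chisel upright and still, its edge about 8 cm above the pencilled square; no verdict was returned.

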